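# Lock the sampling press shaft on its flat

### The job

Turn the crank of the sampling press until the flat of its shaft faces straight up at the setscrew. Then take the T-handle hex key from its block, seat it fully in the setscrew and tighten clockwise until the screw is firmly home on the flat, without pressing hard on the screw or over-tightening it. Leave the key standing in the screw, let go, and do not disturb the jar, battery and cap nearby.

Things in the scene. Friction and masses are not known exactly. Their poses are not given: they have to be found in the camera images.
- press: Fixed sampling press: black base 200 x 190 x 20 mm, aluminium hub 50 (x) x 36 (y) mm, top 98 mm up, bearing block at y +78 mm, steel shaft of 28 mm diameter along y, its axis 75 mm up. The shaft's flat runs its whole length and shows beside the hub. Origin: centre of the hub, on the table; z up; crank at the -y end, pressure arm and sample window at +x.
- shaft (a joint): Angle of the shaft (rad). 0: its flat (12 mm from the axis) faces straight up at the setscrew, crank straight up. Negative: crank leans to the press's -x; growing turns its top to +x. It stays where it is left and takes about 0.3 Nm to turn (6 N at the crank grip); range -1.3 to 0.9.
- crank_grip (a point): Middle of the crank's free black handle: a lying cylinder, 16 mm diameter, 44 mm long, parallel to the shaft, 50 mm from the shaft axis, 85 mm to the press's -y of the hub centre (the crank's 10 mm thick web is at -y 50 to 60 mm). Can be pinched from above.
- screw_axis (a point): Point on the setscrew's vertical axis on the hub's top (fixed, 98 mm up). Screw: dark steel head, 29 mm diameter; its top is 19.4 mm above this point less the setscrew joint value. A countersink 21 mm wide, 3.5 mm deep leads into the hex socket, 14.8 mm across flats, floor 14 mm below the top. The socket's yaw is not given: find it by eye or feel (repeats every 60 degrees).
- setscrew (a joint): How far the screw is down (m). Starts loose at 0.0002 to 0.0013, sinks 2.2 mm per rad clockwise (from above), drag 0.08 Nm. Meets the flat at 0.0034 (a misplaced shaft's round from 0.0014), then torque climbs 0.1 Nm per mm. Firmly home: above 0.0036; aim at 0.0042, where 0.09 Nm stays on a resting key; above 0.0052 over-tightened (0.25 Nm turning). Let go, it creeps back at most 0.4 mm.
- key: Loose T-handle hex key, about 0.12 kg, standing in the holder. Origin at the centre of its lower tip, z up the shank. Hex shank 14 mm across flats, 65 mm long, its tip tapered to 11 mm across flats over the last 3 mm; two of the six flats face the key's +x and -x. Black cross handle 64 (x) x 14 (y) x 22 (z) mm, centred 76 mm above the tip: pinch it across y from above.
- holder: Fixed grey block 64 x 64 x 40 mm with a round hole of 18.5 mm, 32 mm deep, in the middle of its top; the key stands in it. Origin: centre of its underside.
- sample_jar: Loose amber jar, 44 mm diameter, 60 mm high; bystander. Origin: centre of its underside.
- battery: Loose black battery, 80 x 50 x 35 mm; bystander. Origin: centre of its underside.
- cover_cap: Loose black cap, 60 mm diameter, 14 mm high; bystander. Origin: centre of its underside.
There are look-alikes about, which are no part of the job. Leave any purple or red look-alike of the key alone.

How it is judged:
On the way, in this order (a step that is already met when the one before it is completed fails the run):
1. the shaft's flat faces straight up at the setscrew (within 0.08 rad) while the screw is still loose (value of joint shaft between -0.08 and 0.08 rad and value of joint setscrew below 0.002 m), for 0.3 s.
2. the hex key is seated at least 6 mm deep in the setscrew's socket while the flat still faces it (horizontal distance between key and screw_axis below 0.0025 m and z of key in the frame of screw_axis below 0.0095 m and angle between key's own z axis and vertical below 0.15 rad and value of joint setscrew below 0.003 m), for 0.2 s.
At the end, for the whole second after the job is handed in: The setscrew is down more than 3.6 mm (firmly on the flat, at most 5.2 mm), the shaft within 0.1 rad of flat-up, and the key stands released in the screw: tip within 4 mm of the screw axis and at most 6 mm above the hub top, tilted less than 0.2 rad, at rest (value of joint setscrew above 0.0036 m and value of joint shaft between -0.1 and 0.1 rad and horizontal distance between key and screw_axis below 0.004 m and z of key in the frame of screw_axis below 0.006 m and angle between key's own z axis and vertical below 0.2 rad and linear speed of key below 0.02 m/s); the robot touches nothing.
It fails at once if the setscrew is over-tightened (value of joint setscrew above 0.0052 m).
It fails at once if a bystander is moved by more than 20 mm (distance of any of sample_jar, battery, cover_cap from where it was at the start of the episode above 0.02 m).
It fails at once if the key is pressed on the screw's face or the press with more than 25 N before it has dropped into the socket (contact force between key and press above 25 N and z of key in the frame of screw_axis above 0.0095 m).
It also fails if it takes over 70 s, if anything falls off the work surface, if the arm or the gripper's body presses on something with over 40 N, if the wrist force passes 120 N, or if a joint passes its speed limit or range.

### The arm

A 6-joint arm with a two-finger parallel gripper is mounted at the origin on the work surface. World frame = base frame: x ahead of the robot, y to its left, z up, the work surface at z = 0. Lengths are in m, angles in rad, forces in N, time in s.
With the tool pointing down it reaches from about 0.35 to 0.775 m from the base axis. Payload 7.3 kg.
Tool frame: the origin (TCP) lies on the centre line of the jaws, within the pads' length; the fingertips stand 11 mm ahead of it and the grasp point (between the pads) lies 8 mm behind it; y points along the fingers, z is the direction in which the jaws open and shut, and the axes are right-handed (so a half turn about y gives the same grasp; the last joint's range is limited). The gripper opens to 92 mm and grips with 3 to 60 N. Pads are 19 mm wide; open, the fingers measure 130 mm over their backs; the gripper's body (75 mm by 190 mm) begins 47 mm behind the grasp point.
Start: joints at [1.203, 0.342, 1.524, -0, 1.275, -0.146], TCP at [0.115, 0.512, 0.238] pointing down, gripper open.
Joint ranges: [-2.53, 2.53], [-0.77, 2.02], [0.04, 2.7], [-1, 4.14], [0.28, 2.66], [-3.11, 3.11]. Speed limits (rad/s): [2.57, 2.57, 3.14, 3.14, 3.14, 3.14].

### API

Orientations are given as [roll, pitch, yaw] about the fixed x, y, z axes, in that order (R = Rz(yaw) Ry(pitch) Rx(roll)).
In Python, from cell import robot, cams gives the robot as it stands.
- The arm moves only by the tool apply_moves, never from a script. Its argument "plan" is a list of rows, each a list of 7 numbers: the shift along the tool's x, y, z in m, then the turn, a rotation vector about the tool's x, y, z in degrees, then the gripper command: -1 is fully open, 1 is shut, values between are in proportion. A call has exactly 5 rows; each row is the pose to reach, as a shift and turn from the pose commanded when the call began, along the tool's axes at that moment; what a row does not reach only later rows make up. A row lasts 1/8 s, in which the tool goes at most 62.5 mm and 10.7 degrees, less where a joint would pass 70% of its speed; a pose out of reach is approached as far as the arm can. A call with a gripper value outside its range is refused whole. The fingers move at their own pace and stop on an object; "squeeze" is the grip in N (left out, the last holds). Time passes only in rows, so rows that repeat a pose let the fingers close, or fill a call up. It gives the time, the measured TCP pose, the force and the opening at its end, in the units of the state.
- robot.observe(): the state, without advancing time (a new reading comes with each control period).
- cams.read_camera(name): name is "side" or "top" or "wrist"; returns the picture (384x512x3 uint8, blue, green, red); there is no depth.
- cams.calibration(name): a dict with "fx", "fy", "cx", "cy" (pixels), "extrinsics" (4x4, takes a point from world to camera coordinates); the wrist camera has in their place "T_tool_cam" (4x4, takes a point from camera to tool coordinates, whose origin is the TCP and whose axes are the tool frame's). Camera axes: x right, y up, looking along -z (the intrinsics and any distortion apply to the point x, -y, -z); pixel columns grow to the right and rows downward; lengths in m; the calibration is good to about 2 mm. A picture is of the moment at which its call begins: read the wrist's pose just before it. calibration takes no time and is no camera call.
- robot.hand_in(): hands the job in, once; it reports no verdict.
The state is a dict: "time": time; "qpos": joint angles; "qvel": joint speeds; "joint_efforts": joint torques, N m; "tool_pos": TCP position; "tool_rot": TCP orientation; "contact_force": force on the tool from outside, world axes, zero at the start; "torque": the same for the moment, N m; "opening": finger opening in m.
Only numpy, scipy, OpenCV 4.12 (cv2) and the standard library are available. Lean on these libraries where they do the work, as an engineer would, in place of code of your own. Each camera call takes 0.05 s, during which the arm holds its last target. There are 200 camera calls.

## Working session

There is one attempt and no reset: what is moved stays moved. The work goes in short steps, Python scripts to look and compute and a tool call to move; the robot and the scene stay as the last step left them, time stands still between calls to the robot, and variables do not carry over. Pictures are saved under pics/ and viewed, about 8 in all and at most 12, crops included, and the job is handed in when it is done.

Besides the shell and the picture viewer there is one more tool, called after "Request:" as name(argument=value, ...), one argument or row to a line, values as JSON. apply_moves: Moves the arm, as the interface text tells. Its arguments: {"type":"object","properties":{"plan":{"type":"array","items":{"type":"array","items":{"type":"number"}}},"squeeze":{"type":"number"}},"required":["plan"]}

```bash
ls; mkdir -p pics; python3 - <<'E'
from cell import robot,cams
import cv2,numpy as np
s=robot.observe(); print(s)
for n in ("side","top","wrist"):
    im=cams.read_camera(n); cv2.imwrite(f"pics/{n}0.png",im)
    c=cams.calibration(n); print(n,{k:(np.round(v,4).tolist() if not isinstance(v,str) else v) for k,v in c.items()})
a=[cv2.imread(f"pics/{n}0.png") for n in ("side","top")]
cv2.imwrite("pics/m0.png",cv2.resize(np.hstack(a),(800,300)))
cv2.imwrite("pics/top_big.png",cv2.resize(a[1],(800,600),interpolation=cv2.INTER_CUBIC))
cv2.imwrite("pics/side_big.png",cv2.resize(a[0],(800,600),interpolation=cv2.INTER_CUBIC))
E
```

```text
pics
{'time': 0.0, 'qpos': array([ 1.20297850e+00,  3.42732044e-01,  1.52499129e+00, -1.31912659e-05,
        1.27539917e+00, -1.45994486e-01]), 'qvel': array([-1.45623363e-03, -5.01564530e-04, -8.66687361e-04,  6.88229748e-05,
       -8.68215703e-04, -1.21868743e-03]), 'joint_efforts': array([ 2.60727698e-03, -4.31229007e+01, -2.44221765e+01,  7.21044489e-02,
        5.57627971e-02, -1.23198015e-04]), 'tool_pos': array([0.11534587, 0.5117831 , 0.23704909]), 'tool_rot': array([-1.57231174e+00,  2.10077272e-04, -2.21819646e-01]), 'contact_force': array([ 0.77270802,  0.60008528, -0.6054766 ]), 'torque': array([-0.04241681, -0.00719344, -0.04798132]), 'opening': 0.0920560716739548}
side {'fx': 397.9043, 'fy': 397.9043, 'cx': 250.9583, 'cy': 187.4864, 'extrinsics': [[-0.9898, -0.1424, 0.0033, 0.494], [0.11, -0.7497, 0.6526, -0.0603], [-0.0905, 0.6463, 0.7577, -0.895], [0.0, 0.0, 0.0, 1.0]]}
top {'fx': 460.5439, 'fy': 460.5439, 'cx': 252.7163, 'cy': 190.1789, 'extrinsics': [[-0.135, -0.9908, 0.004, 0.1056], [0.9691, -0.1312, 0.2087, -0.5087], [-0.2063, 0.032, 0.978, -0.9228], [0.0, 0.0, 0.0, 1.0]]}
wrist {'fx': 300.6036, 'fy': 300.6036, 'cx': 256.9556, 'cy': 197.3017, 'T_tool_cam': [[0.0018, -0.9537, -0.3007, -0.0814], [-0.0009, 0.3007, -0.9537, -0.1467], [1.0, 0.002, -0.0003, 0.0002], [0.0, 0.0, 0.0, 1.0]]}
```

View pics/top_big.png

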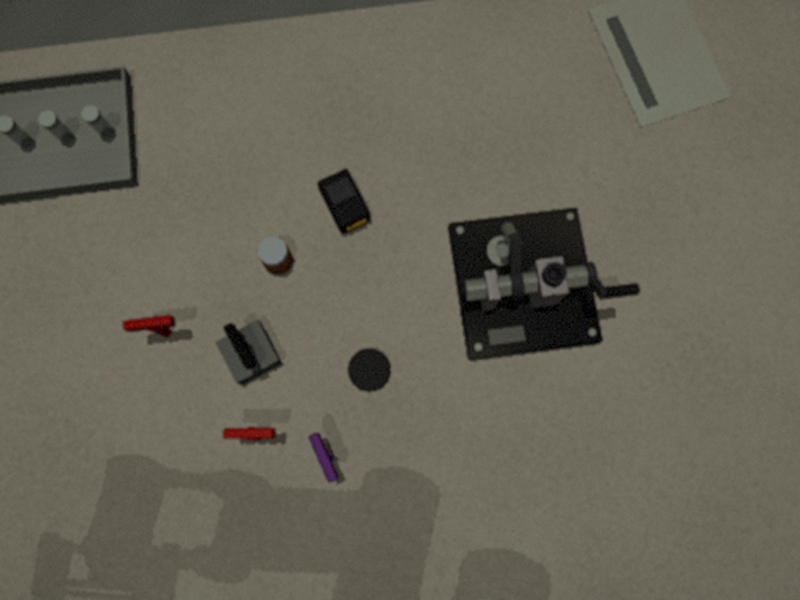

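View pics/side_big.png

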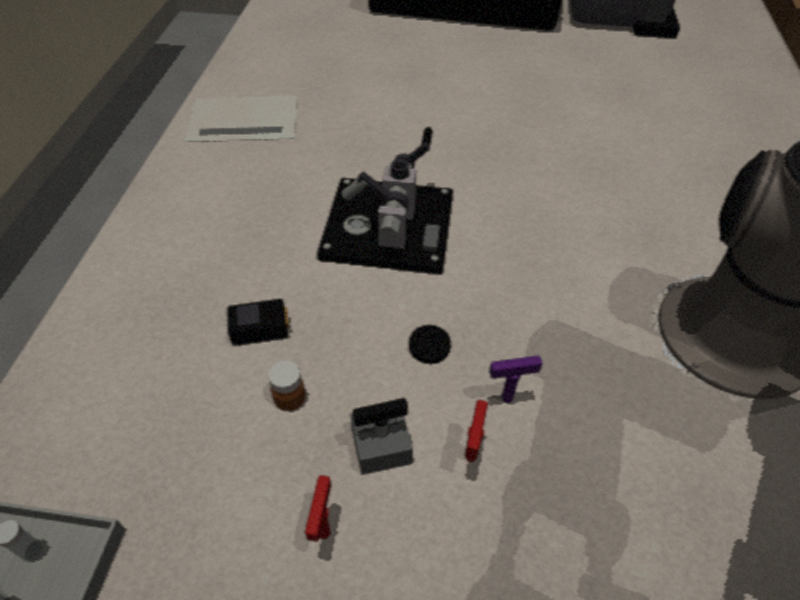

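Top view, in 800x600 pixels: the press base spans (449,225) to (601,342), the screw is at (554,272) and the crank grip at (620,291). The black T-key stands in the grey block at (240,345). The red (149,324), (249,433) and purple (323,457) T-shapes are the look-alikes. Black in the grey holder fits the description.

```bash
cat > h.py <<'E'
import numpy as np,cv2
from scipy.spatial.transform import Rotation as R
from cell import robot,cams
def pose(s=None):
    s=s or robot.observe(); return R.from_euler('xyz',s['tool_rot']).as_matrix(),np.array(s['tool_pos'])
def ray(n,u,v,P=None):
    c=cams.calibration(n)
    d=np.array([(u-c['cx'])/c['fx'],-(v-c['cy'])/c['fy'],-1.])
    if n=='wrist':
        Rt,t=P; T=np.array(c['T_tool_cam']); return Rt@T[:3,3]+t, Rt@T[:3,:3]@d
    E=np.array(c['extrinsics']); Rw=E[:3,:3]; return -Rw.T@E[:3,3], Rw.T@d
def plane(n,u,v,z,P=None):
    o,d=ray(n,u,v,P); return o+d*(z-o[2])/d[2]
def proj(n,X,P=None):
    c=cams.calibration(n); X=np.asarray(X,float)
    if n=='wrist':
        Rt,t=P; T=np.array(c['T_tool_cam']); q=T[:3,:3].T@(Rt.T@(X-t)-T[:3,3])
    else:
        E=np.array(c['extrinsics']); q=E[:3,:3]@X+E[:3,3]
    return np.array([c['cx']-c['fx']*q[0]/q[2], c['cy']+c['fy']*q[1]/q[2]])
def tri(a,b):
    A=[];B=[]
    for o,d in (a,b):
        d=d/np.linalg.norm(d);M=np.eye(3)-np.outer(d,d);A.append(M);B.append(M@o)
    x=np.linalg.lstsq(np.vstack(A),np.hstack(B),rcond=None)[0]
    return x,[round(float(np.linalg.norm(M@x-b))*1e3,1) for M,b in zip(A,B)]
E
python3 - <<'E'
from h import *
k=512/800
t=lambda p:(p[0]*k,p[1]*k)
C=np.array([plane('top',*t(p),.02)[:2] for p in [(449,225),(577,209),(601,342),(470,358)]])
print('base corners',C.round(4).tolist(),'centre',C.mean(0).round(4))
print('edges',[np.linalg.norm(C[i]-C[i-1]).round(4) for i in range(4)])
for i,j in((0,1),(3,2),(3,0),(2,1)): print(np.degrees(np.arctan2(*(C[j]-C[i])[::-1])).round(1))
print('screw',plane('top',*t((554,272)),.117).round(4), tri(ray('top',*t((554,272))),ray('side',*t((402,160)))))
for a,b in (((638,289),(428,132)),((604,293),(424,149))): print('grip ends',tri(ray('top',*t(a)),ray('side',*t(b))))
print('grip mid z=.12',plane('top',*t((620,291)),.12))
for z in (.11,): 
  a=plane('top',*t((230,327)),z);b=plane('top',*t((249,365)),z);print('key handle',a,b,np.linalg.norm(a-b),np.degrees(np.arctan2(*(b-a)[1::-1])))
a=tri(ray('top',*t((240,346))),ray('side',*t((380,412))));print(a)
H=np.array([plane('top',*t(p),.04)[:2] for p in [(217,346),(261,321),(281,357),(242,383)]]);print('holder',H.mean(0),[np.linalg.norm(H[i]-H[i-1]).round(4) for i in range(4)])
print('jar',plane('top',*t((275,250)),.06),'cap',plane('top',*t((369,370)),.014))
print(pose()[0].round(2))
E
```

```text
base corners [[0.6198, -0.0562], [0.619, -0.243], [0.4239, -0.2398], [0.4264, -0.0561]] centre [ 0.5223 -0.1488]
edges [np.float64(0.1935), np.float64(0.1868), np.float64(0.1951), np.float64(0.1837)]
-90.3
-90.8
-0.0
-1.0
screw [ 0.5102 -0.1676  0.117 ] (array([ 0.50776713, -0.16448389,  0.12885764]), [0.2, 0.2])
grip ends (array([ 0.47710669, -0.27338744,  0.10721132]), [1.5, 1.5])
grip ends (array([ 0.47862117, -0.22999847,  0.10426269]), [1.7, 1.7])
grip mid z=.12 [ 0.47389345 -0.24520213  0.12      ]
key handle [0.49610324 0.24972544 0.11      ] [0.4448961  0.23043171 0.11      ] 0.05472128579589893 -159.35468998433953
(array([0.47673656, 0.24471767, 0.08171377]), [1.6, 1.6])
holder [0.47274    0.23974009] [np.float64(0.0616), np.float64(0.0677), np.float64(0.0572), np.float64(0.062)]
jar [0.6041108  0.18968757 0.06      ] cap [0.42935708 0.08421333 0.014     ]
[[ 0.98 -0.    0.22]
 [-0.22 -0.    0.98]
 [-0.   -1.   -0.  ]]
```

Request:
apply_moves(
  plan=[
    [0.056,-0.003,-0.026,0,10,0,-1],
    [0.112,-0.005,-0.052,0,20,0,-1],
    [0.168,-0.008,-0.079,0,30,0,-1],
    [0.225,-0.01,-0.105,0,40,0,-1],
    [0.281,-0.013,-0.131,0,50,0,-1],
  ],
)

```text
time: 0.78
tool_pos: [0.3621, 0.3211, 0.2507]
tool_rot: [-1.571, 0.0, -1.1]
contact_force: [0.3, 1.1, -0.1]
opening: 0.0923
```

```bash
python3 - <<'E'
from h import *
s=robot.observe();P=pose(s);print(s['qpos'].round(3),P[1],P[0].round(3),s['contact_force'])
def rel(X,psi):
    d=P[0].T@(np.array(X)-P[1]); c=np.arctan2(P[0][1,0],P[0][0,0]); print('tool shift',d.round(4),'turn y',np.degrees(c)-psi)
rel((.50,.0,.25),-90)
E
```

```text
[0.567 0.256 1.61  0.    1.276 0.096] [0.36205183 0.32106881 0.25072418] [[ 0.453 -0.     0.891]
 [-0.891  0.     0.453]
 [-0.    -1.     0.   ]] [ 0.3130703   1.11069527 -0.13953027]
tool shift [ 0.3487  0.0007 -0.0226] turn y 26.964229504191394
```

Request:
apply_moves(
  plan=[
    [0.06,0,-0.005,0,6,0,-1],
    [0.12,0,-0.01,0,12,0,-1],
    [0.18,0,-0.014,0,18,0,-1],
    [0.24,0,-0.018,0,24,0,-1],
    [0.3,0,-0.022,0,27,0,-1],
  ],
)

```text
time: 1.4
tool_pos: [0.4792, 0.0439, 0.2507]
tool_rot: [-1.571, 0.0, -1.568]
contact_force: [1.0, 0.5, 0.1]
opening: 0.0918
```

```bash
cat >> h.py <<'E'
def rel(X,psi):
    P=pose();d=P[0].T@(np.array(X)-P[1]); c=np.degrees(np.arctan2(P[0][1,0],P[0][0,0])); print('at',P[1].round(4),round(c,1),'tool shift',d.round(4),'turn y',round((c-psi+180)%360-180,1))
E
python3 -c "
from h import *
rel((.495,-.25,.25),-90.5)"
```

```text
at [0.4792 0.0439 0.2507] -89.8 tool shift [0.294  0.0006 0.015 ] turn y 0.7
```

Request:
apply_moves(
  plan=[
    [0.055,0,0.003,0,0,0,-1],
    [0.11,0,0.006,0,0,0,-1],
    [0.165,0,0.009,0,0,0,-1],
    [0.22,0,0.012,0,0,0,-1],
    [0.275,0,0.015,0,0,0,-1],
  ],
)

```text
time: 2.02
tool_pos: [0.4949, -0.2308, 0.2505]
tool_rot: [-1.571, 0.0, -1.566]
contact_force: [0.2, -0.2, -0.1]
opening: 0.0916
```

```bash
python3 - <<'E'
from h import *
P=pose();im=cams.read_camera('wrist');np.savez('pics/w1.npz',R=P[0],t=P[1]);cv2.imwrite('pics/w1.png',im)
cv2.imwrite('pics/w1b.png',cv2.resize(im,(800,600),interpolation=cv2.INTER_CUBIC));print(P[1])
E
```

```text
[ 0.49493616 -0.23082723  0.25047004]
```

View pics/w1b.png

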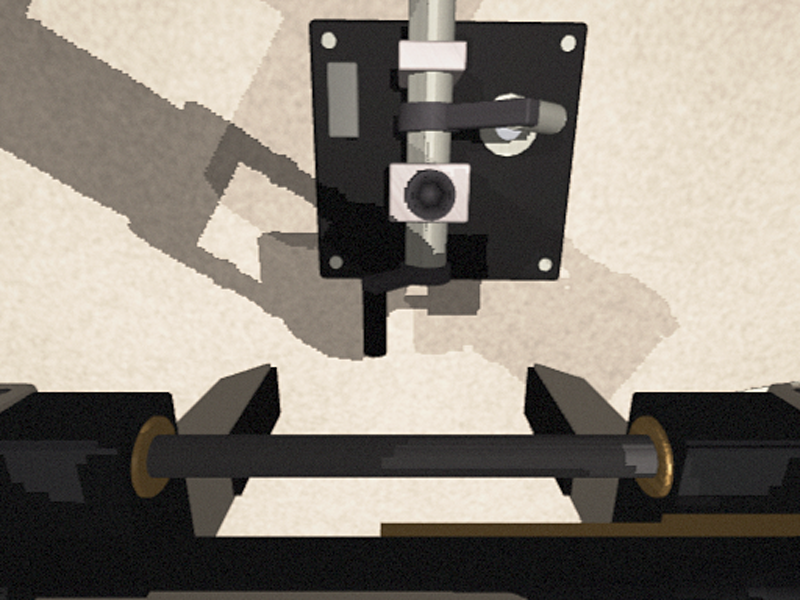

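The wrist view shows the hub with its screw at about (430,194) and the crank leaning to -x. The black grip runs from (374,282) to (375,355), and the press yaw is close to zero.

```bash
python3 - <<'E'
from h import *
from scipy.optimize import brentq
D=np.load('pics/w1.npz');P=(D['R'],D['t']);k=.64
S=plane('wrist',430*k,194*k,.1165,P);print('screw',S)
hc=[plane('wrist',u*k,v*k,.098,P) for u,v in((390,164),(469,164),(469,221),(389,221))];print('hub',np.mean(hc,0).round(4),np.linalg.norm(hc[0]-hc[1]),np.linalg.norm(hc[1]-hc[2]))
for v in (320,):
  f=lambda z:(plane('wrist',374*k,v*k,z,P)[0]-S[0])**2+(z-.075)**2-.05**2
  for lo,hi in((.075,.13),):
    z=brentq(f,lo,hi);g=plane('wrist',374*k,v*k,z,P);print('grip',g,'ang',np.arctan2(g[0]-S[0],z-.075))
for v in (285,355): print(plane('wrist',374*k,v*k,z,P))
# shaft axis line edges at z=.075 : columns centre at several rows
for u,v in ((430,20),(431,90),(429,150),(427,245)): print('shaft',plane('wrist',u*k,v*k,.075,P).round(4))
b=[plane('wrist',u*k,v*k,.02,P).round(4) for u,v in((309,20),(588,25),(560,279),(321,278))];print(b)
E
```

```text
screw [ 0.51158782 -0.16740078  0.1165    ]
hub [ 0.5122 -0.168   0.098 ] 0.04810389110616927 0.03440351018940819
grip [ 0.47759629 -0.24659298  0.11166846] ang -0.7475316083178892
[ 0.47793036 -0.22340187  0.11166846]
[ 0.4772461  -0.27090275  0.11166846]
shaft [ 0.5119 -0.068   0.075 ]
shaft [ 0.5133 -0.1066  0.075 ]
shaft [ 0.5128 -0.1423  0.075 ]
shaft [ 0.5127 -0.2044  0.075 ]
[array([ 0.4294, -0.0544,  0.02  ]), array([ 0.6267, -0.0569,  0.02  ]), array([ 0.6261, -0.2417,  0.02  ]), array([ 0.4289, -0.2414,  0.02  ])]
```

Request:
apply_moves(
  plan=[
    [0.012,0.03,-0.009,0,0,0,-1],
    [0.023,0.06,-0.017,0,0,0,-1],
    [0.023,0.095,-0.017,0,0,0,-1],
    [0.023,0.125,-0.017,0,0,0,-1],
    [0.023,0.146,-0.017,0,0,0,-1],
  ],
)

```text
time: 2.7
tool_pos: [0.4776, -0.2515, 0.103]
tool_rot: [-1.573, 0.001, -1.566]
contact_force: [-0.1, -0.1, 0.9]
opening: 0.0918
```

Request:
apply_moves(
  plan=[
    [0,0,0,0,0,0,0.3],
    [0,0,0,0,0,0,0.6],
    [0,0,0,0,0,0,1],
    [0,0,0,0,0,0,1],
    [0,0,0,0,0,0,1],
  ],
  squeeze=30,
)

```text
time: 3.32
tool_pos: [0.4784, -0.2522, 0.1051]
tool_rot: [-1.57, -0.0, -1.566]
contact_force: [-0.1, 0.5, -1.1]
opening: 0.0466
```

```bash
python3 - <<'E'
from h import *
s=robot.observe();print(pose(s)[1],s['contact_force'],s['opening'])
E
```

```text
[ 0.47841588 -0.25220147  0.10508603] [-0.10537176  0.49981226 -1.07976054] 0.04659702022271235
```

Fingers are still closing.

Request:
apply_moves(
  plan=[
    [0,0,0,0,0,0,1],
    [0,0,0,0,0,0,1],
    [0,0,0,0,0,0,1],
    [0,0,0,0,0,0,1],
    [0,0,0,0,0,0,1],
  ],
)

```text
time: 3.95
tool_pos: [0.4776, -0.2521, 0.1046]
tool_rot: [-1.572, 0.0, -1.566]
contact_force: [-5.2, 0.8, 4.1]
opening: 0.015
```

Request:
apply_moves(
  plan=[
    [0,-0.0046,0.0059,0,0,0,1],
    [0,-0.0083,0.0124,0,0,0,1],
    [0,-0.011,0.0194,0,0,0,1],
    [0,-0.0126,0.0267,0,0,0,1],
    [0,-0.0131,0.0337,0,0,0,1],
  ],
)

```text
time: 4.58
tool_pos: [0.5094, -0.2525, 0.1184]
tool_rot: [-1.576, -0.0, -1.566]
contact_force: [-12.9, -2.4, 8.9]
opening: 0.0151
```

Request:
apply_moves(
  plan=[
    [0,0,0,0,0,0,1],
    [0,0,0,0,0,0,1],
    [0,0,0,0,0,0,1],
    [0,0,0,0,0,0,1],
    [0,0,0,0,0,0,1],
  ],
)

```text
time: 5.2
tool_pos: [0.5109, -0.2526, 0.1184]
tool_rot: [-1.573, -0.001, -1.566]
contact_force: [-8.1, -1.6, 7.2]
opening: 0.0152
```

```bash
python3 - <<'E'
from h import *
s=robot.observe();P=pose(s);print(P[1],s['contact_force'],s['opening'])
im=cams.read_camera('wrist');np.savez('pics/w2.npz',R=P[0],t=P[1]);cv2.imwrite('pics/w2.png',im)
for z in(.098,.117,.087): print(z,proj('wrist',(.512,-.168,z),P))
cv2.imwrite('pics/w2b.png',cv2.resize(im[:300],None,fx=1.56,fy=1.56,interpolation=cv2.INTER_CUBIC))
E
```

```text
[ 0.51091195 -0.25256288  0.11843188] [-8.08519972 -1.58959001  7.15553229] 0.01524285697645895
0.098 [259.21630022  97.29932738]
0.117 [259.45157999  96.60991976]
0.087 [259.10314833  97.63088063]
```

View pics/w2b.png

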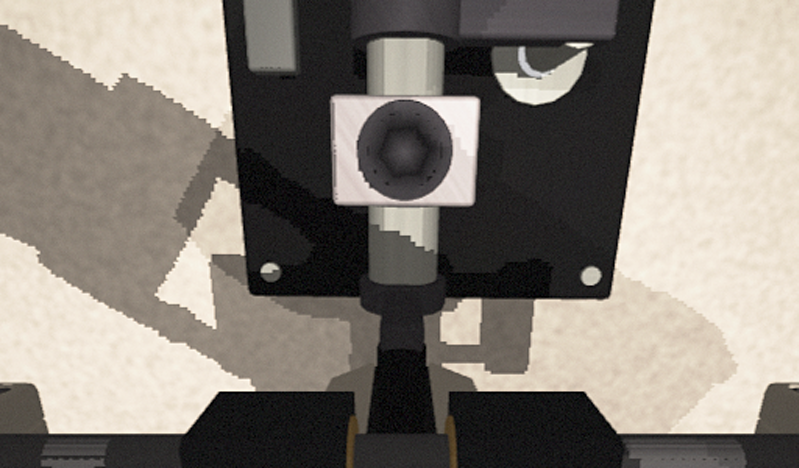

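The screw is at (405,149) in the crop, which matches my prediction. The crank is nearly upright, about -0.02 rad. I'll nudge it a little, then release.

Request:
apply_moves(
  plan=[
    [0,0,0.001,0,0,0,1],
    [0,0,0.0015,0,0,0,1],
    [0,0,0.0015,0,0,0,1],
    [0,0,0.0015,0,0,0,1],
    [0,0,0.0015,0,0,0,1],
  ],
)

```text
time: 5.88
tool_pos: [0.5113, -0.2526, 0.1184]
tool_rot: [-1.575, -0.0, -1.565]
contact_force: [-12.7, -2.9, 11.0]
opening: 0.0151
```

Request:
apply_moves(
  plan=[
    [0,0,0,0,0,0,-0.2],
    [0,0,0,0,0,0,-0.2],
    [0,0,0,0,0,0,-0.2],
    [0,0,0,0,0,0,-0.2],
    [0,0,0,0,0,0,-0.2],
  ],
)

```text
time: 6.5
tool_pos: [0.5136, -0.2519, 0.1177]
tool_rot: [-1.571, 0.0, -1.566]
contact_force: [-0.6, -0.8, -0.3]
opening: 0.0543
```

Request:
apply_moves(
  plan=[
    [0.005,-0.03,0,0,0,0,-0.2],
    [-0.02,-0.06,0,0,0,0,-0.2],
    [-0.04,-0.1,0,0,0,0,-0.2],
    [-0.06,-0.12,0,0,0,0,-1],
    [-0.06,-0.12,0,0,0,0,-1],
  ],
)

```text
time: 7.12
tool_pos: [0.5139, -0.1913, 0.2394]
tool_rot: [-1.568, -0.002, -1.564]
contact_force: [-0.1, -0.7, -0.2]
opening: 0.0707
```

```bash
python3 - <<'E'
from h import *
s=robot.observe();P=pose(s);print(P[1],s['contact_force'],s['opening'])
im=cams.read_camera('wrist');np.savez('pics/w3.npz',R=P[0],t=P[1]);cv2.imwrite('pics/w3.png',im)
for X in((.512,-.1675,.117),(.512,-.253,.125),(.512,-.22,.075)): print(proj('wrist',X,P))
c=proj('wrist',(.512,-.21,.1),P).astype(int)
x0,y0=max(c[0]-75,0),max(c[1]-75,0);print(x0,y0)
cr=im[y0:y0+140,x0:x0+150].astype(float);cr=np.clip(255*(cr/255)**.5,0,255).astype(np.uint8)
cv2.imwrite('pics/w3b.png',cv2.resize(cr,None,fx=4,fy=4,interpolation=cv2.INTER_CUBIC))
E
```

```text
[ 0.51394292 -0.1913441   0.23941246] [-0.07215811 -0.70414013 -0.23572167] 0.07072046938817345
[254.20132094 169.2734794 ]
[253.95566675 257.401809  ]
[254.27512148 208.12308429]
179 132
```

View pics/w3b.png

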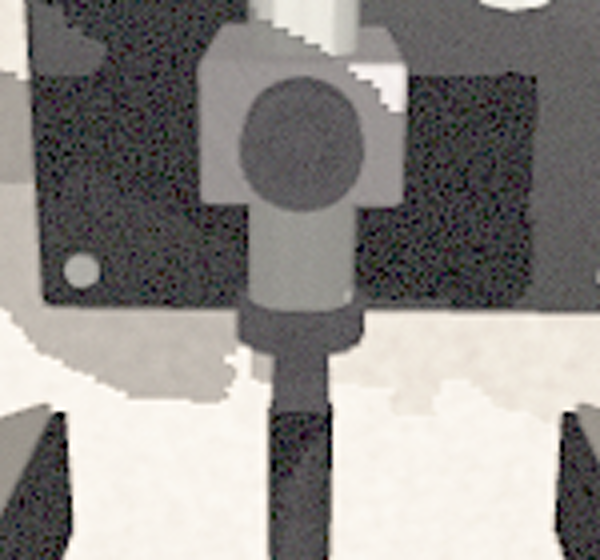

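The crank handle (300), shaft (302) and screw (302) line up, so the shaft is within about 0.02 rad of zero. Next, the socket yaw from the earlier close, lit picture.

```bash
python3 - <<'E'
from h import *
im=cv2.imread('pics/w2.png');g=cv2.cvtColor(im,cv2.COLOR_BGR2GRAY)
cr=g[58:134,221:297].astype(np.float32);print(cr.min(),cr.max())
n=np.clip((cr-cr.min())/60,0,1)*255
cv2.imwrite('pics/s2.png',cv2.resize(n.astype(np.uint8),(600,600),interpolation=cv2.INTER_CUBIC))
E
```

```text
12.0 246.0
```

View pics/s2.png

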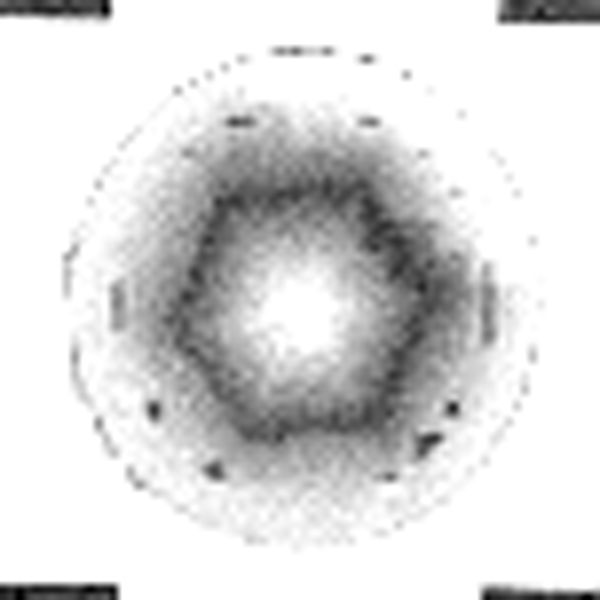

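Request:
apply_moves(
  plan=[
    [-0.05,0,0,0,-10,0,-1],
    [-0.11,0,0,0,-20,0,-1],
    [-0.17,0,0,0,-30,0,-1],
    [-0.23,0,0,0,-40,0,-1],
    [-0.28,0,0,0,-50,0,-1],
  ],
)

```text
time: 7.8
tool_pos: [0.5113, 0.0892, 0.2361]
tool_rot: [-1.572, 0.002, -0.687]
contact_force: [0.4, -1.7, 0.2]
opening: 0.0918
```

```bash
python3 - <<'E'
from h import *
rel((.457,.232,.24),20)
D=np.load('pics/w2.npz');P=(D['R'],D['t'])
V=[(225,190),(365,185),(430,285),(385,420),(262,432),(178,315)]
X=np.array([plane('wrist',221+(u+.5)*76/600-.5,58+(v+.5)*76/600-.5,.113,P)[:2] for u,v in V])
c=X.mean(0);d=X-c;print(c,np.degrees(np.arctan2(d[:,1],d[:,0])).round(1)%60,np.linalg.norm(d,axis=1).round(4))
E
```

```text
at [0.5113 0.0892 0.2361] -39.4 tool shift [-0.1326 -0.0038  0.0758] turn y -59.4
[ 0.51212514 -0.16815242] [7.3 3.6 9.3 5.8 9.5 4.1] [0.0082 0.0077 0.0075 0.0082 0.0079 0.0079]
```

Request:
apply_moves(
  plan=[
    [-0.027,0,0.015,0,-10,0,-1],
    [-0.053,0,0.03,0,-20,0,-1],
    [-0.08,-0.002,0.045,0,-30,0,-1],
    [-0.106,-0.004,0.06,0,-40,0,-1],
    [-0.133,-0.004,0.076,0,-50,0,-1],
  ],
)

```text
time: 8.43
tool_pos: [0.4579, 0.2314, 0.2402]
tool_rot: [-1.571, 0.002, 0.184]
contact_force: [-0.4, 0.2, 0.7]
opening: 0.0918
```

Request:
apply_moves(
  plan=[
    [0,0,0,0,-5,0,-1],
    [0,0,0,0,-9.5,0,-1],
    [0,0,0,0,-9.5,0,-1],
    [0,0,0,0,-9.5,0,-1],
    [0,0,0,0,-9.5,0,-1],
  ],
)

```text
time: 9.05
tool_pos: [0.4581, 0.2312, 0.2415]
tool_rot: [-1.571, 0.001, 0.344]
contact_force: [-0.0, 0.7, 0.3]
opening: 0.0919
```

```bash
python3 - <<'E'
from h import *
s=robot.observe();P=pose(s);print(P[1],s['tool_rot'],s['qpos'].round(2))
im=cams.read_camera('wrist');np.savez('pics/w4.npz',R=P[0],t=P[1]);cv2.imwrite('pics/w4.png',im)
print(proj('wrist',(.471,.241,.095),P))
cv2.imwrite('pics/w4b.png',cv2.resize(im,(800,600),interpolation=cv2.INTER_CUBIC))
E
```

```text
[0.45808045 0.23117041 0.24145682] [-1.57073946e+00  5.54531512e-04  3.44127474e-01] [ 0.32  0.32  1.55  0.    1.28 -1.6 ]
[261.69050759 201.28617824]
```

View pics/w4b.png

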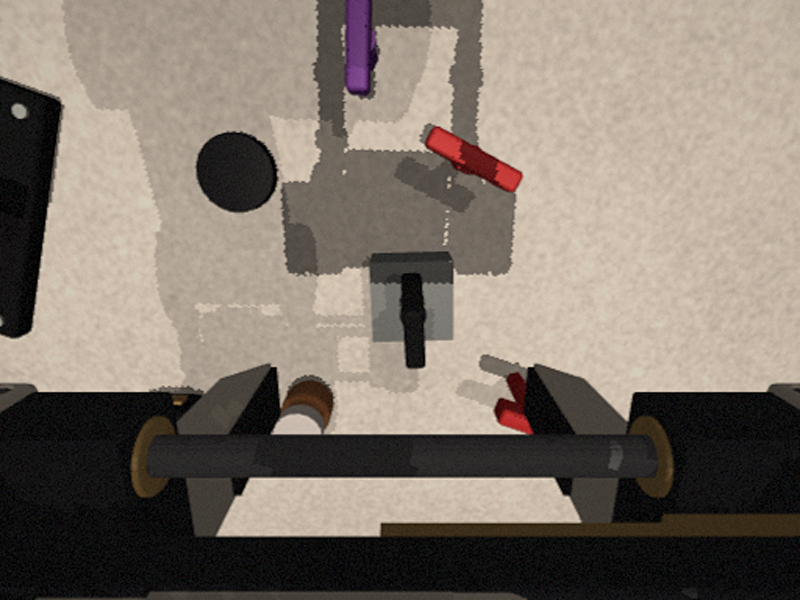

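The black key handle runs from (412,274) to (415,366) in the grey block. It is the wanted key, not the red or purple ones. The jar (305,405) and a red T (515,405) are near where the fingers will go, so I check clearance.

```bash
python3 - <<'E'
from h import *
D=np.load('pics/w4.npz');P=(D['R'],D['t']);k=.64
im=cv2.imread('pics/w4.png');m=(im.max(2)<45).astype(np.uint8);m[:165]=0;m[236:]=0;m[:,:235]=0;m[:,:]*=1;m[:,295:]=0
n,l,st,ce=cv2.connectedComponentsWithStats(m);i=1+np.argmax(st[1:,4]);print(st[i],ce[i])
(cx,cy),wh,an=cv2.minAreaRect(np.argwhere(l==i)[:,::-1].astype(np.float32));print(cx,cy,wh,an)
a=plane('wrist',412.5*k,274*k,.095,P);b=plane('wrist',415*k,366*k,.095,P)
c=(a+b)/2;d=b-a;yaw=np.degrees(np.arctan2(d[1],d[0]));print('handle',a,b,np.linalg.norm(d),'mid',c,'yaw',yaw)
H=np.array([plane('wrist',u*k,v*k,.04,P) for u,v in((371,283),(453,283),(453,340),(371,340))]);print('holder sides',H.round(4))
Rk=np.array([np.cos(np.radians(yaw)),np.sin(np.radians(yaw))]);Rz=np.array([-Rk[1],Rk[0]])
t=512/800
for nm,u,v,z in(('jar',275,250,.05),('redA',124,325,.087),('redB',173,322,.087),('red2a',224,434,.087),('red2b',273,434,.087)):
  X=plane('top',u*t,v*t,z);print(nm,X.round(3),'along x,z tool from key:',((X-c)[:2]@Rk).round(3),((X-c)[:2]@Rz).round(3))
for u,v in((500,415),(530,430),(515,376)): X=plane('wrist',u*k,v*k,.05,P);print('redw',X.round(3),((X-c)[:2]@Rk).round(3),((X-c)[:2]@Rz).round(3))
rel((c[0],c[1],.14),yaw);rel((c[0],c[1],.076),yaw)
E
```

```text
[251 174  22  61 792] [263.94444444 203.25505051]
264.40728759765625 204.433349609375 (60.1634635925293, 17.92523193359375) 80.7066879272461
handle [0.44456529 0.23389421 0.095     ] [0.50431567 0.25747192 0.095     ] 0.06423407572396381 mid [0.47444048 0.24568306 0.095     ] yaw 21.53436419624329
holder sides [[0.4736 0.2121 0.04  ]
 [0.4526 0.2711 0.04  ]
 [0.4961 0.2882 0.04  ]
 [0.5179 0.2269 0.04  ]]
jar [0.607 0.191 0.05 ] along x,z tool from key: 0.103 -0.1
redA [0.522 0.39  0.087] along x,z tool from key: 0.097 0.117
redB [0.517 0.327 0.087] along x,z tool from key: 0.07 0.06
red2a [0.366 0.274 0.087] along x,z tool from key: -0.091 0.066
red2b [0.357 0.213 0.087] along x,z tool from key: -0.121 0.012
redw [0.541 0.346 0.05 ] 0.098 0.069
redw [0.545 0.375 0.05 ] 0.113 0.094
redw [0.505 0.343 0.05 ] 0.064 0.08
at [0.4581 0.2313 0.2416] 19.7 tool shift [0.0203 0.1016 0.0081] turn y -1.8
at [0.4581 0.2313 0.2416] 19.7 tool shift [0.0203 0.1656 0.008 ] turn y -1.8
```

Request:
apply_moves(
  plan=[
    [0.01,0.03,0.004,0,-2,0,-1],
    [0.02,0.06,0.008,0,-2,0,-1],
    [0.02,0.1,0.008,0,-2,0,-1],
    [0.02,0.14,0.008,0,-2,0,-1],
    [0.02,0.165,0.008,0,-2,0,-1],
  ],
)

```text
time: 9.72
tool_pos: [0.4734, 0.2455, 0.0749]
tool_rot: [-1.571, 0.002, 0.38]
contact_force: [-1.1, -0.9, 0.1]
opening: 0.0917
```

Request:
apply_moves(
  plan=[
    [0,0,0,0,0,0,1],
    [0,0,0,0,0,0,1],
    [0,0,0,0,0,0,1],
    [0,0,0,0,0,0,1],
    [0,0,0,0,0,0,1],
  ],
  squeeze=35,
)

```text
time: 10.35
tool_pos: [0.4743, 0.2459, 0.0773]
tool_rot: [-1.571, -0.001, 0.38]
contact_force: [-0.0, 0.8, -0.0]
opening: 0.0465
```

Request:
apply_moves(
  plan=[
    [0,0,0,0,0,0,1],
    [0,0,0,0,0,0,1],
    [0,0,0,0,0,0,1],
    [0,0,0,0,0,0,1],
    [0,0,0,0,0,0,1],
  ],
)

```text
time: 10.98
tool_pos: [0.4741, 0.2458, 0.0768]
tool_rot: [-1.571, 0.0, 0.38]
contact_force: [0.4, -0.6, -0.7]
opening: 0.0137
```

```bash
python3 - <<'E'
from h import *
s=robot.observe();P=pose(s);print(P[1],s['tool_rot'],s['contact_force'],s['torque'],s['opening'])
E
```

```text
[0.4741044  0.24578439 0.07679893] [-1.57073974e+00  1.56133543e-05  3.80360563e-01] [ 0.36042492 -0.63029782 -0.67291833] [ 0.02150555  0.05059506 -0.00116452] 0.013707169421480985
```

Request:
apply_moves(
  plan=[
    [0,-0.02,0,0,0,0,1],
    [0,-0.055,0,0,0,0,1],
    [0,-0.095,0,0,0,0,1],
    [0,-0.13,0,0,0,0,1],
    [0,-0.16,0,0,0,0,1],
  ],
)

```text
time: 11.6
tool_pos: [0.474, 0.2458, 0.2381]
tool_rot: [-1.571, -0.001, 0.38]
contact_force: [0.1, -0.9, -0.7]
opening: 0.0139
```

```bash
python3 - <<'E'
from h import *
s=robot.observe();print(s['opening'],s['contact_force'],s['torque']);rel((.512,-.168,.237),36.6)
E
```

```text
0.013877754088696459 [ 0.07696187 -0.85420555 -0.66596407] [ 0.01924565  0.03570373 -0.01159187]
at [0.474  0.2458 0.2381] 21.8 tool shift [-0.1184  0.001  -0.3983] turn y -14.8
```

Request:
apply_moves(
  plan=[
    [-0.01,0,-0.035,0,-2,0,1],
    [-0.023,0,-0.078,0,-5,0,1],
    [-0.037,0,-0.125,0,-8,0,1],
    [-0.05,0,-0.168,0,-12,0,1],
    [-0.059,0,-0.199,0,-14.8,0,1],
  ],
)

```text
time: 12.22
tool_pos: [0.493, 0.0373, 0.2367]
tool_rot: [-1.571, 0.0, 0.639]
contact_force: [0.5, -0.2, -0.7]
opening: 0.014
```

```bash
python3 -c "
from h import *
rel((.512,-.168,.237),36.6)"
```

```text
at [0.493  0.0373 0.2367] 36.6 tool shift [-0.1073 -0.0003 -0.1761] turn y 0.0
```

Request:
apply_moves(
  plan=[
    [-0.022,0,-0.035,0,0,0,1],
    [-0.048,0,-0.078,0,0,0,1],
    [-0.073,0,-0.12,0,0,0,1],
    [-0.094,0,-0.155,0,0,0,1],
    [-0.107,0,-0.176,0,0,0,1],
  ],
)

```text
time: 12.85
tool_pos: [0.512, -0.168, 0.2364]
tool_rot: [-1.57, 0.0, 0.637]
contact_force: [0.2, 0.9, -1.5]
opening: 0.0138
```

Request:
apply_moves(
  plan=[
    [0,0,0,0,0,0,1],
    [0,0,0,0,0,0,1],
    [0,0,0,0,0,0,1],
    [0,0,0,0,0,0,1],
    [0,0,0,0,0,0,1],
  ],
)

```text
time: 13.48
tool_pos: [0.5123, -0.1655, 0.2369]
tool_rot: [-1.571, -0.0, 0.639]
contact_force: [0.5, 0.4, -1.2]
opening: 0.0137
```

```bash
python3 - <<'E'
from h import *
rel((.512,-.168,.237),36.6)
s=robot.observe();print(s['contact_force'],s['torque'])
P=pose(s);a=cams.read_camera('side');b=cams.read_camera('wrist');np.savez('pics/w5.npz',R=P[0],t=P[1]);cv2.imwrite('pics/side5.png',a);cv2.imwrite('pics/w5.png',b)
tip=P[1]+[0,0,-.069]
p=proj('side',tip).astype(int);q=proj('top',tip).astype(int);print(p,q,proj('wrist',tip,P))
c=a[p[1]-75:p[1]+75,p[0]-65:p[0]+65];cv2.imwrite('pics/v5.png',np.hstack([cv2.resize(c,(520,600),interpolation=cv2.INTER_CUBIC)]))
E
```

```text
at [ 0.5123 -0.1655  0.2369] 36.6 tool shift [-0.0017 -0.0001 -0.0018] turn y 0.0
[ 0.51085327  0.44522833 -1.21199917] [0.01746102 0.0240872  0.02785694]
[255  88] [359 166] [257.14558713 213.69478942]
```

View pics/v5.png

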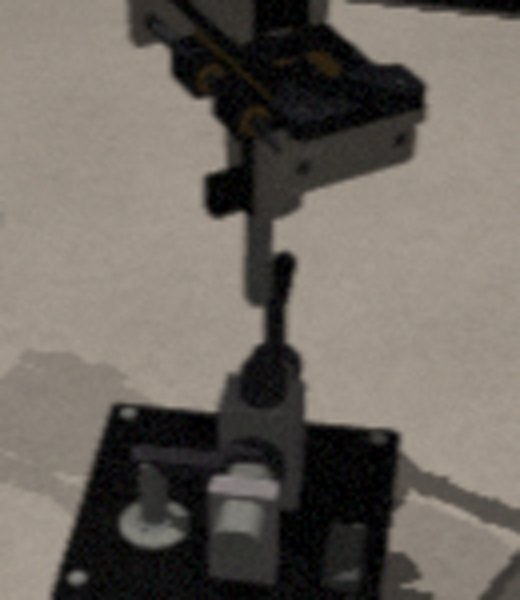

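The key hangs upright, with its tip at (257,303) over the screw head at about (264,372). I compare both with the prediction.

```bash
python3 - <<'E'
from h import *
D=np.load('pics/w5.npz')
f=lambda X:((proj('side',X)-[255-65,88-75])*4+1.5).round(1)
t=D['t']; print('tip pred',f(t-[0,0,.069]),'shank top pred',f(t+[0,0,-.005]),'screw top pred',f((.512,-.168,.1165)),'hub top',f((.512,-.168,.098)))
g=cv2.cvtColor(cv2.imread('pics/side5.png'),cv2.COLOR_BGR2GRAY).astype(float)
for v in (70,74,78,82,85): print(v,g[v,245:264].astype(int))
for v in (101,103,106,109): print(v,g[v,240:272].astype(int))
E
```

```text
tip pred [264.5 302.4] shank top pred [265.9 204.2] screw top pred [264.4 371.7] hub top [264.  396.1]
70 [150 151 155 154 152 135  95  48  46  41  43  45  57 116 149 150 150 148
 150]
74 [149 152 153 151 147 133  97  52  45  41  48  50  72 122 147 149 148 149
 150]
78 [148 149 150 150 148 124  79  48  47  45  46  42  41  27   5   5  17  13
  49]
82 [148 149 155 152 148 124  75  48  51  47  47  40  39  25  11  11  14  34
 111]
85 [149 150 153 150 146 123  81  47  43  43  44  43  31  20  12   2  26  86
 133]
101 [150 145 146 149 146 150 152 150 151 152 149 144 111  53  18  13  13  17
  16   7  17  22  27  39  80 127 148 153 156 155 153 149]
103 [146 150 152 149 152 150 153 151 149 148 119  72  33  22  11  14  19  22
   7  15  25  31  20  16  37  97 134 151 150 150 150 151]
106 [146 148 148 148 150 146 126  96  90  81  45  22  13  19   9  18  12  20
  11  16  18  27  38  34  46 111 148 148 152 150 148 153]
109 [148 148 150 149 151 136  93  53  47  42  23  10  17  17  14  11  11  25
  15  13  14  29  41  49  52  59 104 139 152 156 155 151]
```

```bash
python3 - <<'E'
from h import *
D=np.load('pics/w5.npz');P=(D['R'],D['t']);im=cv2.imread('pics/w5.png')
for e in(-.032,.032):
  for w in(-.007,.007): print(e,w,[proj('wrist',P[1]+P[0]@np.array([e,-.008+dz,w]),P).round(1) for dz in(-.011,.011)])
print('tip',proj('wrist',P[1]+P[0]@np.array([0,.069,0]),P),'screw',proj('wrist',(.512,-.168,.1165),P))
top=cams.read_camera('top');cv2.imwrite('pics/top5.png',top)
for e in(-.032,0,.032): print('top',e,proj('top',P[1]+P[0]@np.array([e,-.019,0])).round(1))
cr=np.clip(255*(im[100:300,156:356]/255.)**.45,0,255).astype(np.uint8)
cv2.imwrite('pics/v6.png',cv2.resize(cr,(600,600),interpolation=cv2.INTER_CUBIC))
E
```

```text
-0.032 -0.007 [array([241.8, 216.2]), array([243.8, 201. ])]
-0.032 0.007 [array([272.6, 216.1]), array([270.5, 201. ])]
0.032 -0.007 [array([243.9, 331.5]), array([245.4, 304.3])]
0.032 0.007 [array([270.9, 331.5]), array([269.2, 304.3])]
tip [257.13660182 213.708048  ] screw [255.15265309 192.39389014]
top -0.032 [385.1 166.2]
top 0 [371.1 153.2]
top 0.032 [357.4 140.4]
```

View pics/v6.png

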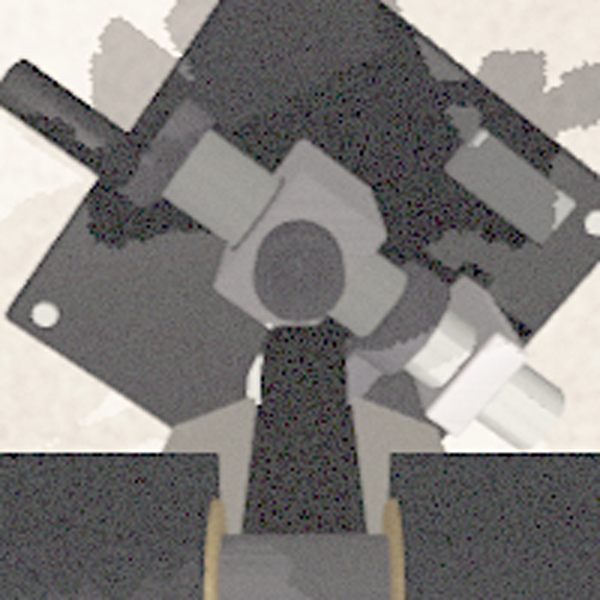

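The handle sits about 4–5 mm towards tool +x of the TCP: its end shows at row 208 against 201 predicted, and the side view agrees. I correct for that, go down to just above the screw, and compare tip and screw again.

Request:
apply_moves(
  plan=[
    [-0.003,0.01,-0.001,0,0,0,1],
    [-0.006,0.02,-0.002,0,0,0,1],
    [-0.0077,0.03,-0.0024,0,0,0,1],
    [-0.0077,0.04,-0.0024,0,0,0,1],
    [-0.0077,0.044,-0.0024,0,0,0,1],
  ],
)

```text
time: 14.25
tool_pos: [0.5072, -0.1724, 0.1918]
tool_rot: [-1.57, 0.0, 0.639]
contact_force: [0.2, -0.2, -0.8]
opening: 0.0136
```

```bash
python3 - <<'E'
from h import *
s=robot.observe();P=pose(s);print(P[1],s['contact_force'],s['torque'])
a=cams.read_camera('side');t=cams.read_camera('top');w=cams.read_camera('wrist')
np.savez('pics/w7.npz',R=P[0],t=P[1])
for n,i in(('side',a),('top',t),('wrist',w)): cv2.imwrite(f'pics/{n}7.png',i)
K=P[1]+P[0]@np.array([.0049,0,.0004]);K[2]=P[1][2]
for n in('side','top'): print(n,'tip',proj(n,K-[0,0,.069]),'screw',proj(n,(.5114,-.1687,.1165)))
p=proj('side',(.5114,-.1687,.125)).astype(int);q=proj('top',(.5114,-.1687,.15)).astype(int);print(p,q)
f=lambda i,c:cv2.resize(np.clip(255*(i[max(c[1]-32,0):c[1]+32,c[0]-32:c[0]+32]/255.)**.55,0,255).astype(np.uint8),(400,400),interpolation=cv2.INTER_CUBIC)
cv2.imwrite('pics/v7.png',np.hstack([f(a,p),f(t,q)]))
E
```

```text
[ 0.50716943 -0.1723902   0.19182668] [ 0.15721957 -0.1614118  -0.76728246] [0.11068581 0.02527558 0.01921945]
side tip [256.29167843 103.16209725] screw [256.01261116 105.38351161]
top tip [355.91492739 172.92096393] screw [354.93879792 173.46997295]
[256 102] [358 169]
```

View pics/v7.png

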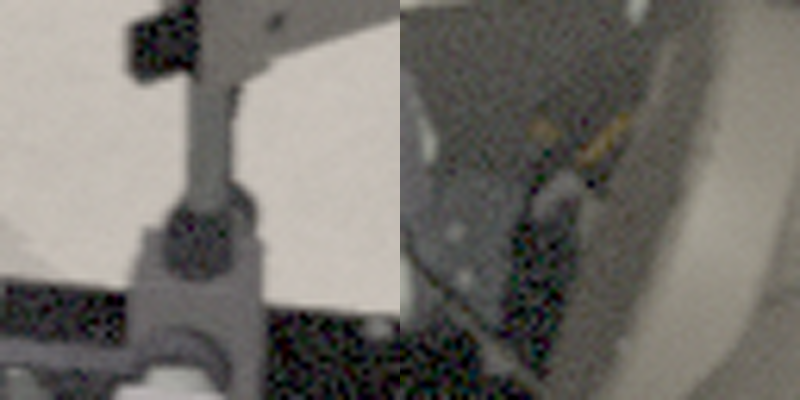

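The left half (side view) shows the shank at columns 188–231 over a screw head at 166–238. The tip looks about 2 mm too far towards image right (world -x), so I check with pixel edges.

```bash
python3 - <<'E'
from h import *
g=cv2.cvtColor(cv2.imread('pics/side7.png'),cv2.COLOR_BGR2GRAY).astype(int)
for v in (84,88,92,96,100,102,104,106,108,110,112,114): print(v,g[v,244:270])
for X in((.5114,-.1687,.1165),(.5114+.0145,-.1687,.1165),(.5114,-.1687-.0145,.1165),(.5114+.025,-.1507,.098),(.5114-.025,-.1507,.098)): print(proj('side',X).round(2))
E
```

```text
84 [147 146 142 140 145 146 150 152 148 116  63  50  49  52  50  43  37  21
  56 119 149 153 152 151 153 153]
88 [150 153 150 152 148 148 149 151 147 117  64  48  45  43  41  45  32  55
 120 150 152 151 151 150 150 152]
92 [150 151 150 150 149 149 149 153 151 120  66  48  45  45  46  42  44  93
 138 154 155 153 149 150 154 155]
96 [152 150 148 148 149 150 148 150 148 112  54  47  41  47  48  45  43  94
 138 156 152 152 155 153 154 154]
100 [147 148 150 150 150 150 150 146 133  92  50  50  47  51  42  42  30  21
  33  79 125 148 153 153 157 153]
102 [148 148 155 153 150 151 145 120  72  36  38  43  46  51  43  34  25  15
  22  16  47 111 148 151 154 155]
104 [153 152 150 148 146 130  91  40  12  14   7  23  21  22  22  17  21  33
  41  21  32  91 139 152 154 154]
106 [151 149 127  95  92  80  44  13  18  21   3  23  12  18  15  18  17  32
  38  35  44 114 146 154 153 154]
108 [152 142 101  57  51  43  28  20  17  20  20   8  16  14  16  21  16  35
  43  50  48  78 126 150 155 154]
110 [147 125  85  54  47  39  22  17  18  23  14  17  15  18  18  16  15  33
  39  46  44  57 104 140 153 155]
112 [130  88  55  52  46  39  28  16  13  12  18  13  10  16  15  19  18  33
  50  48  47  60 114 148 153 155]
114 [104  68  50  49  49  48  50  42  35  21  18  22  23  19  34  42  44  49
  48  50  48  59 117 148 150 156]
[256.01 105.38]
[250.08 104.84]
[256.81 101.72]
[244.72 115.17]
[265.16 117.1 ]
```

Request:
apply_moves(
  plan=[
    [0.001,0.003,0,0,0,0,1],
    [0.001,0.005,0,0,0,0,1],
    [0.001,0.007,0,0,0,0,1],
    [0.001,0.009,0,0,0,0,1],
    [0.001,0.0105,0,0,0,0,1],
  ],
)

```text
time: 15.02
tool_pos: [0.5082, -0.1719, 0.1822]
tool_rot: [-1.571, -0.0, 0.639]
contact_force: [0.6, -0.0, -1.3]
opening: 0.0141
```

```bash
cat > st.py <<'E'
from h import *
s=robot.observe();P=pose(s);F=P[0].T@s['contact_force'];M=P[0].T@s['torque']
print('t',round(s['time'],2),'pos',P[1].round(4),'yaw',np.degrees(s['tool_rot'][2]).round(1),'tip z',(P[1][2]-.0688).round(4),'F tool',F.round(1),'M tool',M.round(3))
E
python3 st.py
```

```text
t 15.03 pos [ 0.5082 -0.1719  0.1822] yaw 36.6 tip z 0.1134 F tool [ 0.5  1.3 -0.4] M tool [ 0.061  0.015 -0.017]
```

Request:
apply_moves(
  plan=[
    [0,0.001,0,0,0,0,1],
    [0,0.002,0,0,0,0,1],
    [0,0.003,0,0,0,0,1],
    [0,0.004,0,0,0,0,1],
    [0,0.004,0,0,0,0,1],
  ],
)

```text
time: 15.65
tool_pos: [0.5086, -0.1714, 0.1788]
tool_rot: [-1.571, -0.001, 0.639]
contact_force: [0.2, 4.2, 5.0]
opening: 0.0137
```

```bash
python3 st.py
```

```text
t 15.65 pos [ 0.5086 -0.1714  0.1788] yaw 36.6 tip z 0.11 F tool [ 2.7 -5.   3.2] M tool [ 0.733 -0.008 -0.546]
```

Request:
apply_moves(
  plan=[
    [0.0004,0,0.0005,0,0,0,1],
    [0.0008,0,0.001,0,0,0,1],
    [0.0008,0.001,0.001,0,0,0,1],
    [0.0008,0.002,0.001,0,0,0,1],
    [0.0008,0.002,0.001,0,0,0,1],
  ],
)

```text
time: 16.27
tool_pos: [0.5083, -0.1706, 0.1759]
tool_rot: [-1.57, -0.0, 0.639]
contact_force: [1.7, 1.4, -1.6]
opening: 0.0141
```

```bash
python3 st.py
```

```text
t 16.27 pos [ 0.5083 -0.1706  0.1759] yaw 36.6 tip z 0.1071 F tool [2.2 1.6 0.1] M tool [ 0.086 -0.014 -0.734]
```

Request:
apply_moves(
  plan=[
    [0.0005,0,0,0,0,0,1],
    [0.0008,0.001,0,0,0,0,1],
    [0.0008,0.002,0,0,0,0,1],
    [0.0008,0.003,0,0,0,0,1],
    [0.0008,0.003,0,0,0,0,1],
  ],
)

```text
time: 16.9
tool_pos: [0.5087, -0.1703, 0.1731]
tool_rot: [-1.57, 0.0, 0.639]
contact_force: [-0.3, 0.6, -0.9]
opening: 0.0138
```

```bash
python3 st.py
```

```text
t 16.9 pos [ 0.5087 -0.1703  0.1731] yaw 36.6 tip z 0.1043 F tool [0.1 0.9 0.6] M tool [ 0.085  0.002 -0.04 ]
```

Free of side load at tip z about 0.104. Going down to the socket floor.

Request:
apply_moves(
  plan=[
    [0,0.001,0,0,0,0,1],
    [0,0.0015,0,0,0,0,1],
    [0,0.002,0,0,0,0,1],
    [0,0.0025,0,0,0,0,1],
    [0,0.0025,0,0,0,0,1],
  ],
)

```text
time: 17.52
tool_pos: [0.509, -0.1702, 0.1711]
tool_rot: [-1.571, -0.0, 0.639]
contact_force: [-0.7, 0.5, 2.5]
opening: 0.0137
```

```bash
python3 st.py
```

```text
t 17.52 pos [ 0.509  -0.1702  0.1711] yaw 36.6 tip z 0.1023 F tool [-0.3 -2.5  0.8] M tool [ 0.335 -0.003  0.155]
```

On the socket floor with low force (tip z about 0.1025, so the joint is about 0.001). Now I turn clockwise about the key axis, which is about 3.3 mm along tool x from the TCP.

Request:
apply_moves(
  plan=[
    [0,0.0003,0.0005,0,9,0,1],
    [0.0002,0.0007,0.001,0,18,0,1],
    [0.0004,0.001,0.0015,0,27,0,1],
    [0.0006,0.0014,0.0019,0,36,0,1],
    [0.001,0.0017,0.0023,0,45,0,1],
  ],
)

```text
time: 18.15
tool_pos: [0.5086, -0.1677, 0.1698]
tool_rot: [-1.571, -0.001, -0.152]
contact_force: [-1.3, 0.5, 4.4]
opening: 0.0141
```

```bash
python3 st.py
```

```text
t 18.15 pos [ 0.5086 -0.1677  0.1698] yaw -8.7 tip z 0.101 F tool [-1.3 -4.4  0.3] M tool [ 0.099 -0.012  0.242]
```

Request:
apply_moves(
  plan=[
    [0,0.0001,0.0002,0,4,0,1],
    [0,0.0002,0.0005,0,8,0,1],
    [0.0001,0.0003,0.0007,0,12,0,1],
    [0.0002,0.0004,0.0009,0,16,0,1],
    [0.0002,0.0005,0.0011,0,20,0,1],
  ],
)

```text
time: 18.77
tool_pos: [0.5089, -0.1667, 0.169]
tool_rot: [-1.571, -0.001, -0.498]
contact_force: [-0.0, -0.4, 3.3]
opening: 0.0137
```

```bash
python3 st.py
```

```text
t 18.77 pos [ 0.5089 -0.1667  0.169 ] yaw -28.5 tip z 0.1002 F tool [ 0.2 -3.3 -0.4] M tool [-0.045 -0.088  0.189]
```

Request:
apply_moves(
  plan=[
    [0,0.0001,0.0002,0,3,0,1],
    [0,0.0002,0.0003,0,6,0,1],
    [0,0.0003,0.0006,0,10,0,1],
    [0,0.0003,0.0006,0,10,0,1],
    [0,0.0003,0.0006,0,10,0,1],
  ],
)

```text
time: 19.4
tool_pos: [0.5092, -0.1663, 0.1686]
tool_rot: [-1.571, -0.001, -0.669]
contact_force: [-0.9, -0.6, 4.0]
opening: 0.0138
```

```bash
python3 st.py
```

```text
t 19.4 pos [ 0.5092 -0.1663  0.1686] yaw -38.3 tip z 0.0998 F tool [-0.3 -4.  -1. ] M tool [-0.145  0.01   0.093]
```

```bash
cat > av.py <<'E'
from h import *
Ms=[];Fs=[];Z=[];Y=[]
for i in range(6):
    s=robot.observe();P=pose(s);Ms.append(P[0].T@s['torque']);Fs.append(P[0].T@s['contact_force']);Z.append(P[1]);Y.append(np.degrees(s['tool_rot'][2]));cams.read_camera('top')
print('M',np.mean(Ms,0).round(3),'sd',np.std(Ms,0).round(3),'My',np.array(Ms)[:,1].round(3),'F',np.mean(Fs,0).round(1),'pos',np.mean(Z,0).round(5),'yaw',np.mean(Y).round(2),'tipz',(np.mean(Z,0)[2]-.0688).round(5))
E
python3 av.py
```

```text
M [-0.157 -0.033  0.105] sd [0.03  0.032 0.036] My [ 0.01  -0.089 -0.056 -0.028 -0.013 -0.022] F [-0.4 -5.  -0.8] pos [ 0.5092  -0.16627  0.16862] yaw -38.36 tipz 0.09982
```

Request:
apply_moves(
  plan=[
    [0,0.0001,0.0001,0,2,0,1],
    [0,0.0001,0.0002,0,3,0,1],
    [0,0.0001,0.0003,0,5,0,1],
    [0,0.0002,0.0004,0,7,0,1],
    [0,0.0002,0.0005,0,9,0,1],
  ],
)

```text
time: 20.32
tool_pos: [0.5095, -0.1659, 0.1684]
tool_rot: [-1.571, -0.001, -0.828]
contact_force: [-0.6, -0.0, 4.3]
opening: 0.0138
```

```bash
python3 av.py
```

```text
M [-0.198 -0.059  0.052] sd [0.017 0.033 0.028] My [-0.063 -0.045 -0.069 -0.019 -0.035 -0.124] F [-0.4 -5.  -0.6] pos [ 0.50953 -0.1659   0.1684 ] yaw -47.42 tipz 0.0996
```

Request:
apply_moves(
  plan=[
    [0,0,0.0001,0,2,0,1],
    [0,0.0001,0.0002,0,4,0,1],
    [0,0.0001,0.0003,0,6,0,1],
    [0,0.0001,0.0004,0,7.5,0,1],
    [0,0.0001,0.0005,0,9,0,1],
  ],
)

```text
time: 21.25
tool_pos: [0.5099, -0.1656, 0.1683]
tool_rot: [-1.57, -0.001, -0.985]
contact_force: [-0.0, -0.9, 3.9]
opening: 0.0138
```

```bash
python3 av.py;python3 av.py
```

```text
M [-0.235 -0.091 -0.022] sd [0.033 0.026 0.026] My [-0.122 -0.109 -0.054 -0.08  -0.114 -0.065] F [-0.2 -5.  -0.7] pos [ 0.50991 -0.16557  0.16824] yaw -56.44 tipz 0.09944
M [-0.229 -0.084 -0.033] sd [0.016 0.03  0.032] My [-0.06  -0.11  -0.042 -0.06  -0.114 -0.115] F [-0.1 -5.4 -0.5] pos [ 0.5099  -0.16558  0.16824] yaw -56.41 tipz 0.09944
```

Request:
apply_moves(
  plan=[
    [0,0,0.0001,0,2,0,1],
    [0,0,0.0002,0,4,0,1],
    [0,0,0.0003,0,5,0,1],
    [0,0,0.0003,0,5,0,1],
    [0,0,0.0003,0,5,0,1],
  ],
)

```text
time: 22.48
tool_pos: [0.5101, -0.1654, 0.1681]
tool_rot: [-1.571, -0.0, -1.072]
contact_force: [-0.6, -0.2, 5.9]
opening: 0.0136
```

```bash
python3 av.py;python3 av.py
```

```text
M [-0.229 -0.107 -0.135] sd [0.029 0.04  0.034] My [-0.146 -0.038 -0.068 -0.141 -0.13  -0.119] F [ 0.1 -5.5 -0.8] pos [ 0.51012 -0.16541  0.16816] yaw -61.45 tipz 0.09936
M [-0.233 -0.095 -0.141] sd [0.021 0.035 0.035] My [-0.087 -0.126 -0.141 -0.032 -0.094 -0.091] F [ 0.4 -5.  -0.8] pos [ 0.51012 -0.16541  0.16816] yaw -61.45 tipz 0.09936
```

Resting torque is now about 0.10 Nm, which matches roughly 4.3 mm. Releasing.

Request:
apply_moves(
  plan=[
    [0,0,0,0,0,0,0.5],
    [0,0,0,0,0,0,0],
    [0,0,0,0,0,0,-0.5],
    [0,0,0,0,0,0,-0.5],
    [0,0,0,0,0,0,-0.5],
  ],
)

```text
time: 23.7
tool_pos: [0.5099, -0.1652, 0.1679]
tool_rot: [-1.571, 0.0, -1.072]
contact_force: [0.3, -0.5, 1.0]
opening: 0.0581
```

Request:
apply_moves(
  plan=[
    [0,-0.02,0,0,0,0,-0.5],
    [0,-0.045,0,0,0,0,-0.5],
    [0,-0.075,0,0,0,0,-0.5],
    [0,-0.1,0,0,0,0,-0.5],
    [0,-0.12,0,0,0,0,-0.5],
  ],
)

```text
time: 24.32
tool_pos: [0.51, -0.1653, 0.2892]
tool_rot: [-1.57, -0.001, -1.072]
contact_force: [-0.3, 0.4, 0.4]
opening: 0.0689
```

```bash
python3 st.py; python3 - <<'E'
from h import *
s=robot.observe();P=pose(s);w=cams.read_camera('wrist');a=cams.read_camera('side')
cv2.imwrite('pics/w8.png',w);cv2.imwrite('pics/side8.png',a)
f=lambda X:proj('side',X).round(1)
print('side: tip-handle top pred',f((.5117,-.168,.117)),f((.5117,-.168,.186)), 'wrist handle top ',proj('wrist',(.5117,-.168,.186),P))
g=lambda i:np.clip(255*(i/255.)**.6,0,255).astype(np.uint8)
cv2.imwrite('pics/v8.png',np.hstack([cv2.resize(g(a[30:150,196:316]),(400,400),interpolation=cv2.INTER_CUBIC),cv2.resize(g(w[60:260,156:356]),(400,400),interpolation=cv2.INTER_CUBIC)]))
E
```

```text
t 24.32 pos [ 0.51   -0.1653  0.2892] yaw -61.4 tip z 0.2204 F tool [-0.4 -0.4 -0.1] M tool [-0.069 -0.033 -0.131]
side: tip-handle top pred [255.9 105.4] [256.2  80.9] wrist handle top  [256.62927904 203.98744926]
```

View pics/v8.png

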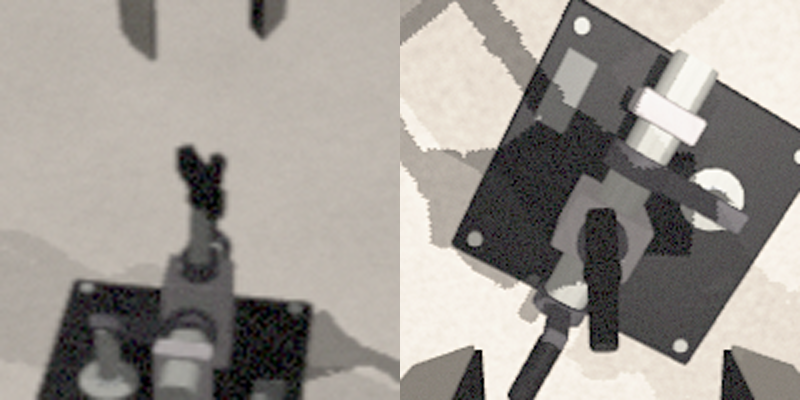

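```bash
python3 -c "
from cell import robot
print(robot.hand_in())"
```

```text
the job is handed in; nothing more can be done
None
```

I turned the crank until the flat faced up, then moved the hex key from its block into the setscrew. I tightened the screw clockwise, let go and backed off. The job was handed in at about 24 s of the 70 s allowed; no verdict was reported.

What the last checks showed:
- **Shaft:** after I released the crank, its handle and the shaft lined up with the screw to within about 0.02 rad. In the final picture the crank still looks in line with the shaft.
- **Seating:** the largest upward force I read was about 6 N, before the key dropped in. It went down to the socket floor at about 0.1025 m.
- **Tightening:** I turned the key about 98° in total. The torque left on the resting key rose in steps from 0.03 to about 0.10 Nm, which puts the screw at about 4.2–4.3 mm.
- **Disagreement:** the key's height suggests about 4.0 mm. Both figures are inside the 3.6–5.2 mm window. The torque readings scatter by about 0.03 Nm, so I averaged them.
- **Release:** the key stands upright in the screw with its handle sprung back by about 1°, and the gripper is clear by more than 100 mm.
- **Bystanders:** I did not measure the jar, battery and cap again at the end. The gripper's paths kept clear of them and no unexpected forces showed.

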